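# Feed a bearing ball to the track exit and seat it for testing

## Robot

A 6-joint arm with a two-finger parallel gripper is mounted at the origin on a cart in front of the work surface, level with it; the furniture and walls round the work are solid. World frame = base frame: x ahead of the robot, y to its left, z up, the work surface at z = 0. Lengths are in m, angles in rad, forces in N, time in s.
With the tool pointing down it reaches from about 0.325 to 0.775 m from the base axis. Payload 5.5 kg.
Tool frame: the origin (TCP) lies between the finger pads; the fingertips stand tcp_to_tips ahead of it and the grasp point (between the pads) is the TCP (tcp_to_tips is the distance from the TCP to the fingertips, in m); y points along the fingers, x is the direction in which the jaws open and shut, and the axes are right-handed (so a half turn about y gives the same grasp; the last joint's range is limited). The gripper opens to 88 mm and grips with 3 to 60 N. Pads are 20 mm wide; open, the fingers measure 115 mm over their backs; the gripper's body (75 mm by 178 mm) begins 61 mm behind the grasp point.
Start: joints at [1.12, 0.091, 1.231, -0, 1.82, -0.057], TCP at [0.23, 0.554, 0.203] pointing down, gripper open.
Joint ranges: [-2.87, 2.87], [-0.86, 2.18], [0.17, 2.46], [-1.51, 4.65], [0.06, 2.69], [-2.65, 2.65]. Speed limits (rad/s): [2.57, 2.57, 3.01, 3.14, 3.14, 3.14].

## Interface

Orientations are given as a 3x3 rotation matrix whose columns are the frame's x, y, z axes.
In Python, from rig import * gives the robot as it stands. The module is installed in compiled form; this text tells all that it offers.
- The arm moves only by the tool jog_arm, never from a script. Its argument "series" is text: rows parted by semicolons, each of 4 numbers parted by spaces: the shift along the tool's x, y, z in m, then the turn about the tool's y in rad. A call has 1 to 8 rows; each row shifts and turns the commanded pose from where the row before left it, along the tool's axes as they then stand; what a row does not reach is not made up. A row lasts 1/8 s, in which the tool goes at most 62.5 mm and 10.7 degrees, less where a joint would pass 70% of its speed; a pose out of reach is approached as far as the arm can. A call is refused whole if a number of a shift passes 0.0625 or a number of a turn 0.188, either way. A call with a gripper value outside its range is refused whole. "fingers" is the finger opening in m, from 0 to 0.0878, set as the call begins (left out, the last holds). The fingers move at their own pace and stop on an object; the grip force is fixed at half the most. Time passes only in rows, so rows that do not move let the fingers close. It gives the time, the measured TCP pose, the force and the opening at its end, in the units of the state.
- sense(): the state, without advancing time (a new reading comes with each control period).
- grab_frame(name): name is "side" or "top" or "wrist"; returns the picture (420x560x3 uint8, red, green, blue); there is no depth.
- camera_model(name): a dict with "fx", "fy", "cx", "cy" (pixels), "k1" (the pictures are not rectified: a ray, as slopes to the right and down, at radius r is drawn at 1 + k1 r^2 times it, then the intrinsics apply), "rvec" (rotation vector, rad) and "tvec" (3), from world to camera coordinates, as OpenCV has them; the wrist camera has in their place "hand_eye" (4x4, takes a point from camera to tool coordinates, whose origin is the TCP and whose axes are the tool frame's). Camera axes: x right, y down, z forward; pixel columns grow to the right and rows downward; lengths in m; the calibration is good to about 2 mm. A picture is of the moment at which its call begins: read the wrist's pose just before it. camera_model takes no time and is no camera call.
- sign_off(): hands the job in, once; it reports no verdict.
The state is a dict: "t": time; "joint_pos": joint angles; "joint_vel": joint speeds; "tau": joint torques, N m; "tool_pos": TCP position; "orientation": TCP orientation; "wrist_force": force on the tool from outside, world axes, zero at the start; "torque": the same for the moment, N m; "finger_gap": opening from 0.0 (shut) to 1.0 (fully open).
Only numpy, scipy, OpenCV 4.12 (cv2) and the standard library are available. Lean on these libraries where they do the work, as an engineer would, in place of code of your own. Each camera call takes 0.05 s, during which the arm holds its last target.

## Task

Push the steel ball along the curved feed track until it drops into the locating hole at the track's open exit, lift it out there, and lower it onto the wider of the two steel ring seats in front of the track, leaving it resting in the ring's bore with the ring flat on the bench.

Things in the scene. Friction and masses are not known exactly. Their poses are not given: they have to be found in the camera images.
- ball: Steel bearing ball in the track, 44 mm across, about 0.35 kg. Origin at its centre (its axes turn as it rolls). It starts in the track's straight part, centre 30 mm above the bench, rolls on only a little when left, and is held down by the lips everywhere but at the exit. Polished: it slides or rolls easily when pushed at about its centre height or lower.
- track: Fixed aluminium track; origin under the centre of its 172x118x8 mm plate, z up. Ball line in its frame (mm): (80,27) straight to (25,27), then arc of radius 90 about (25,-63), 65 deg toward -y, to the exit (-57,-25). Walls 46 apart, to z 45; lips on top (z 42-45) leave a 40 slot for fingers to reach down behind the ball. End cheeks at the start: 36 opening. Walls end 28 before the exit.
- track_exit (a point): Exit centre, on the plate's top (8 mm over the bench), track axes. No walls or lips: open to both sides across the path, which arrives heading (-0.42,-0.91). A 22 mm hole in the plate catches the ball: it drops 3 mm, its centre then 19 mm above this point. Two pins, 6 mm thick, 26 high, 21 mm farther on and 16 mm to each side of the path's line, stop the ball.
- seat_wide: The wider of two loose plain steel rings on the bench before the track: 60 mm outside, 34 mm bore, 30 mm high, 0.45 kg. Origin: centre of its underside, z up. The seated ball has its centre 44 mm above the bench. The other ring (42 mm outside, 16 mm bore, 30 mm high) is not to be used.

How it is judged:
On the way, in this order (a step that is already met when the one before it is completed fails the run):
1. the ball has been pushed along the track and lies in the locating hole at the exit (horizontal distance between ball and track_exit below 0.01 m and z of ball in the frame of track_exit below 0.0215 m), for 0.1 s.
2. the ball has been lifted clear out of the track at the exit (height (world z) of ball above 0.07 m and contact force between the fingers and ball above 0.5 N), for 0.1 s.
3. the ball, still held, has been lowered to the bore of the wider ring (not dropped on it) (horizontal distance between ball and seat_wide below 0.012 m and z of ball in the frame of seat_wide below 0.056 m and contact force between the fingers and ball above 0.5 N), for 0.02 s.
At the end, for the whole second after the job is handed in: The ball rests still and released in the bore of the wider ring seat, its centre within 10 mm of the ring's axis and 38 to 50 mm above the ring's underside, and the ring stands flat on the bench (tilt under 10 degrees) (horizontal distance between ball and seat_wide below 0.01 m and z of ball in the frame of seat_wide between 0.038 and 0.05 m and angle between seat_wide's own z axis and vertical below 0.17 rad and height (world z) of seat_wide below 0.008 m and linear speed of ball below 0.03 m/s); the robot touches nothing.
It also fails if it takes over 59 s, if anything falls off the work surface, if the arm or the gripper's body presses on something with over 40 N, if the wrist force passes 120 N, or if a joint passes its speed limit or range.

## Working session

There is one attempt and no reset: what is moved stays moved. The work goes in short steps, Python scripts to look and compute and a tool call to move; the robot and the scene stay as the last step left them, time stands still between calls to the robot, and variables do not carry over. Pictures are saved under pics/ and viewed, and the job is handed in when it is done.

Besides the shell and the picture viewer there is one more tool, called after "Emit:" as a command line: name --argument value ..., lists and objects as JSON in quotes. jog_arm: Moves the arm, as the interface text tells. Its arguments: {"type":"object","properties":{"series":{"type":"string"},"fingers":{"type":"number"}},"required":["series"]}

```bash
mkdir -p pics; python3 - <<'E'
from rig import *
import cv2
s=sense(); print(s)
for n in ("side","top","wrist"):
    print(n,camera_model(n))
    cv2.imwrite(f"pics/{n}0.png",grab_frame(n)[:,:,::-1])
E
```

```text
{'t': 0.0, 'joint_pos': array([ 1.12033248e+00,  9.18576713e-02,  1.23187267e+00,  9.02174073e-06,
        1.81981242e+00, -5.66873952e-02]), 'joint_vel': array([ 7.29501059e-04,  3.36336498e-04,  1.04553100e-03,  3.27992876e-05,
       -1.66741665e-03, -7.43697780e-04]), 'tau': array([ 1.34866350e-03, -4.46454191e+01, -4.06448543e+01,  6.97356183e-02,
        2.90950894e-02, -1.26341065e-04]), 'tool_pos': array([0.23005174, 0.55377937, 0.2023151 ]), 'orientation': array([[ 3.83675695e-01, -8.56912878e-04, -9.23467502e-01],
       [ 9.23465848e-01, -1.75176337e-03,  3.83676634e-01],
       [-1.94647400e-03, -9.99998099e-01,  1.19220746e-04]]), 'wrist_force': array([-0.46895322, -0.43504404, -0.37844523]), 'torque': array([-0.01120709,  0.02488143, -0.08610977]), 'finger_gap': 0.9985677654312973}
side {'fx': 498.9995783189069, 'fy': 498.9995783189069, 'cx': 277.4982808795646, 'cy': 205.58890432051692, 'k1': -0.17698006962735027, 'rvec': array([ 0.45351898, -2.41647656,  1.64997449]), 'tvec': array([0.5883422 , 0.02968511, 0.98850913])}
top {'fx': 455.1243078429026, 'fy': 455.1243078429026, 'cx': 275.13423020306044, 'cy': 210.10241216154623, 'k1': -0.0010151992061247083, 'rvec': array([ 2.14745556, -2.18379855,  0.19151493]), 'tvec': array([0.30614131, 0.4870434 , 0.85087604])}
wrist {'fx': 294.26630819885526, 'fy': 294.26630819885526, 'cx': 277.1667095702722, 'cy': 205.57440944095103, 'k1': -0.0451299749799632, 'hand_eye': array([[ 9.99999722e-01, -3.19869275e-04,  6.73894114e-04,
        -6.56056686e-04],
       [-7.32987834e-04, -2.53634990e-01,  9.67299723e-01,
        -1.81870463e-01],
       [-1.38486334e-04, -9.67299948e-01, -2.53635154e-01,
         6.93579569e-02],
       [ 0.00000000e+00,  0.00000000e+00,  0.00000000e+00,
         1.00000000e+00]])}
```

View pics/top0.png

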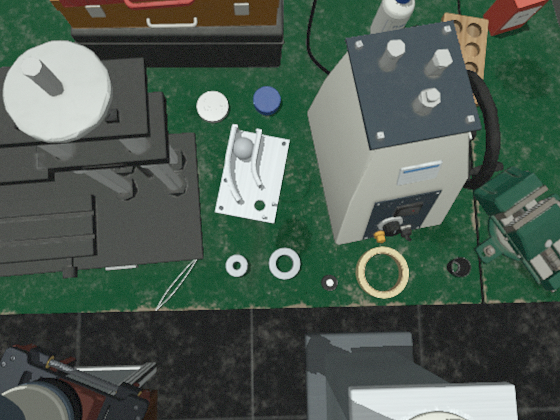

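View pics/side0.png

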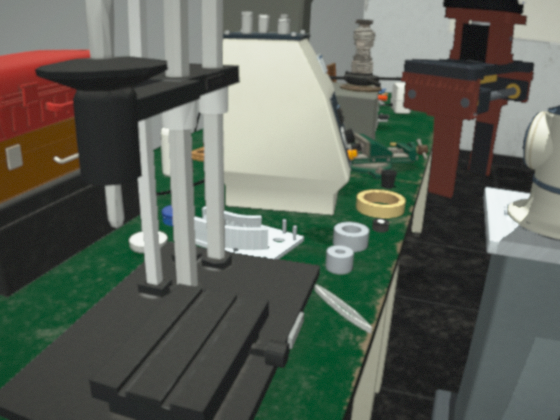

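View pics/wrist0.png

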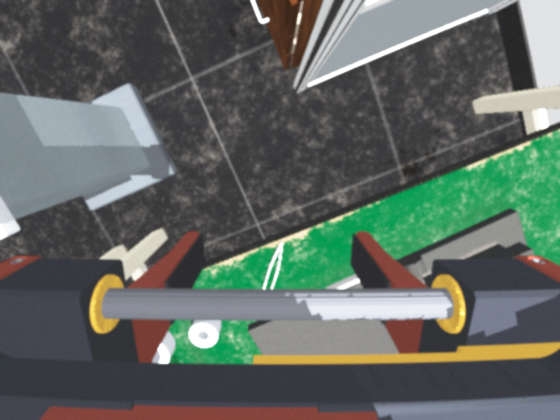

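```bash
python3 - <<'E'
import rig
print([n for n in dir(rig) if n[0]!='_'])
print(getattr(rig,'tcp_to_tips',None))
E
```

```text
['MotionError', 'camera_model', 'grab_frame', 'sense', 'sign_off', 'tcp_to_tips']
0.019
```

```bash
cat > h.py <<'E'
import numpy as np, cv2
from rig import *
def cam(n,s=None):
    m=camera_model(n)
    K=np.array([[m['fx'],0,m['cx']],[0,m['fy'],m['cy']],[0,0,1.]]); 
    if 'rvec' in m:
        R=cv2.Rodrigues(m['rvec'])[0]; t=m['tvec']
    else:
        s=s or sense(); T=np.eye(4);T[:3,:3]=s['orientation'];T[:3,3]=s['tool_pos']
        W=np.linalg.inv(T@m['hand_eye']); R=W[:3,:3];t=W[:3,3]
    return K,np.array([m['k1'],0,0,0,0.]),R,t
def ray(c,uv):
    K,d,R,t=c
    p=cv2.undistortPoints(np.array(uv,float).reshape(-1,1,2),K,d).reshape(-1,2)
    D=np.c_[p,np.ones(len(p))]@R
    return -R.T@t,D
def plane(c,uv,z):
    o,D=ray(c,uv); return o+D*((z-o[2])/D[:,2])[:,None]
def proj(c,P):
    K,d,R,t=c
    return cv2.projectPoints(np.array(P,float).reshape(-1,3),cv2.Rodrigues(R)[0],t,K,d)[0].reshape(-1,2)
E
python3 - <<'E'
from h import *
im=cv2.imread('pics/top0.png'); c=cam('top')
print('cam',ray(c,[[0,0]])[0], 'side',ray(cam('side'),[[0,0]])[0])
cv2.imwrite('pics/top0z.png',cv2.resize(im[110:290,180:320],None,fx=3.3,fy=3.3,interpolation=cv2.INTER_CUBIC))
hsv=cv2.cvtColor(im,cv2.COLOR_BGR2HSV)
sub=(hsv[...,1]<70)&(hsv[...,2]>90); sub=sub.astype(np.uint8)*255
roi=np.zeros_like(sub); roi[115:290,205:310]=sub[115:290,205:310]
cs,_=cv2.findContours(roi,cv2.RETR_CCOMP,cv2.CHAIN_APPROX_NONE)
for k in cs:
    a=cv2.contourArea(k)
    if a>20:
        print(a,cv2.minAreaRect(k), cv2.fitEllipse(k) if len(k)>5 else '')
E
```

```text
cam [0.36982924 0.33115236 0.89915975] side [0.24351087 1.05932804 0.37776265]
383.5 ((236.25001525878906, 265.25), (21.92030906677246, 22.62741470336914), 45.0) ((236.1680145263672, 265.0618896484375), (21.841659545898438, 22.492801666259766), 24.03619384765625)
52.5 ((236.0, 265.0), (8.0, 8.0), 0.0) ((236.17735290527344, 265.0815124511719), (8.079178810119629, 8.492782592773438), 34.888309478759766)
773.5 ((283.7500305175781, 263.2500305175781), (31.11269760131836, 31.819805145263672), 45.0) ((283.9690856933594, 263.1006164550781), (31.244586944580078, 31.6136417388916), 13.655779838562012)
242.0 ((284.0000305175781, 263.0000305175781), (16.970561981201172, 16.970561981201172), 45.0) ((283.95111083984375, 263.0973815917969), (17.548397064208984, 17.803789138793945), 140.36276245117188)
5153.0 ((249.67750549316406, 174.40634155273438), (65.76260375976562, 94.28689575195312), 10.84030532836914) ((251.7904510498047, 175.03280639648438), (69.27828216552734, 104.32208251953125), 9.499439239501953)
84.0 ((259.0000305175781, 205.00003051757812), (9.899495124816895, 9.899494171142578), 45.0) ((259.1600341796875, 204.98513793945312), (10.18584156036377, 10.781354904174805), 83.37419891357422)
90.5 ((215.0, 118.0), (6.0, 20.0), 90.0) ((212.90280151367188, 117.59523010253906), (6.225009441375732, 22.127286911010742), 85.59117889404297)
```

View pics/top0z.png

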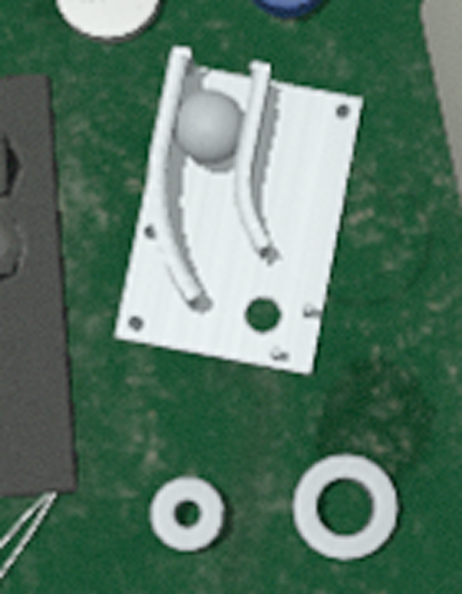

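```bash
python3 - <<'E'
from h import *
c=cam('top')
z2=lambda p:[180+p[0]/3.3-.35,110+p[1]/3.3-.35]
hole=plane(c,[[259.16,204.98]],.008)[0]
cor=plane(c,[z2((362,98)),z2((312,373)),z2((116,338))],.008)
print('hole',hole,'\ncor TR BR BL',cor, np.linalg.norm(cor[0]-cor[1]),np.linalg.norm(cor[2]-cor[1]))
d=cor[0]-cor[1]; d2=cor[2]-cor[1]
y1=np.arctan2(d[1],d[0]); y2=np.arctan2(-d2[0],d2[1]); print('yaw',np.degrees([y1,y2]))
cen=(cor[0]+cor[2])/2; print(cen)
for y in(y1,y2,(y1+y2)/2):
  R=np.array([[np.cos(y),-np.sin(y)],[np.sin(y),np.cos(y)]])
  print('exit from plate',cen[:2]+R@[-.057,-.025])
# screws/pins heights: pins top z=.034
print('pins', plane(c,[z2((308,310)),z2((274,353))],.034))
r=plane(c,[[283.95,263.1],[283.97,263.1]],.03); print('ring',r)
print('small',plane(c,[[236.17,265.08]],.03))
b=plane(c,[z2((210,127))],.030); print('ball',b)
for p in (hole[:2],r[0,:2],b[0,:2]): print(np.linalg.norm(p))
y=(y1+y2)/2;R=np.array([[np.cos(y),-np.sin(y)],[np.sin(y),np.cos(y)]])
print('ball in track',R.T@(b[0,:2]-cen[:2]))
E
```

```text
hole [0.50571332 0.32857248 0.008     ] 
cor TR BR BL [[0.63931743 0.26554258 0.008     ]
 [0.47002036 0.29946763 0.008     ]
 [0.49280108 0.41601963 0.008     ]] 0.17266269244322904 0.11875743495883315
yaw [-11.33129155 -11.05934606]
[0.56605926 0.3407811  0.008     ]
exit from plate [0.50525829 0.32746787]
exit from plate [0.50532216 0.32717944]
exit from plate [0.50529005 0.32732362]
pins [[0.50408704 0.30202432 0.034     ]
 [0.47910881 0.32223435 0.034     ]]
ring [[0.39002163 0.28317454 0.03      ]
 [0.39002093 0.2831365  0.03      ]]
small [[0.38796613 0.37375186 0.03      ]]
ball [[0.61563099 0.35814818 0.03      ]]
0.6030802890767508
0.4819799720596269
0.7122300436627244
ball in track [0.04525655 0.02666116]
```

```bash
python3 - <<'E'
from h import *
c=cam('top');s=cam('side')
P=lambda u,z=0:print(u,z,plane(c,[u],z)[0].round(3))
P((333,242));P((310,108))
P((203,255));P((192,135));P((145,60),.02);P((280,65));P((282,40),.15)
print('col base top view');[P(p,.03) for p in((180,160),(180,190),(128,192),(165,140))]
print('side col');print(plane(s,[(152,288),(185,290),(217,262)],.02).round(3))
print(proj(c,plane(s,[(152,288),(185,290),(217,262)],.02)))
print(proj(c,[.23,.554,.2]),proj(s,[[.646,.352,.2],[.646,.352,.1],[.646,.44,.1],[.616,.358,.03]]))
# triangulate machine top near-left corner: top px (348,40)/(368,172)
def tri(u,v):
    o1,d1=ray(c,[u]);o2,d2=ray(s,[v]);A=np.c_[d1[0],-d2[0]]
    x,*_=np.linalg.lstsq(A,o2-o1,rcond=None);p,q=o1+d1[0]*x[0],o2+d2[0]*x[1];print('tri',p.round(3),np.linalg.norm(p-q).round(4))
tri((283.95,263.1),(351,231)); tri((368,170),(309,40))
tri((143,60),(240,75))
E
python3 - <<'E'
import cv2
a=cv2.imread('pics/side0.png')
cv2.imwrite('pics/side0z.png',cv2.resize(a[120:320,100:400],None,fx=2.6,fy=2.6,interpolation=cv2.INTER_CUBIC))
a=cv2.imread('pics/top0.png')
cv2.imwrite('pics/top0y.png',cv2.resize(a[0:290,0:320],None,fx=2,fy=2,interpolation=cv2.INTER_CUBIC))
E
```

```text
(333, 242) 0 [0.431 0.183 0.   ]
(310, 108) 0 [0.708 0.221 0.   ]
(203, 255) 0 [0.409 0.44  0.   ]
(192, 135) 0 [0.653 0.463 0.   ]
(145, 60) 0.02 [0.804 0.555 0.02 ]
(280, 65) 0 [0.802 0.281 0.   ]
(282, 40) 0.15 [0.777 0.285 0.15 ]
col base top view
(180, 160) 0.03 [0.593 0.481 0.03 ]
(180, 190) 0.03 [0.534 0.481 0.03 ]
(128, 192) 0.03 [0.531 0.58  0.03 ]
(165, 140) 0.03 [0.633 0.511 0.03 ]
side col
[[0.602 0.567 0.02 ]
 [0.558 0.553 0.02 ]
 [0.554 0.463 0.02 ]]
[[136.94865801 157.24321678]
 [143.66430124 179.31111653]
 [190.17154796 180.57980596]]
[[107.42360472 374.02441634]] [[195.21681687 124.5787853 ]
 [197.08754432 182.16286016]
 [169.70490103 198.97207678]
 [212.12986557 223.84383582]]
tri [0.39  0.283 0.026] 0.0016
tri [0.5   0.189 0.333] 0.0065
tri [0.637 0.471 0.359] 0.1312
```

View pics/side0z.png

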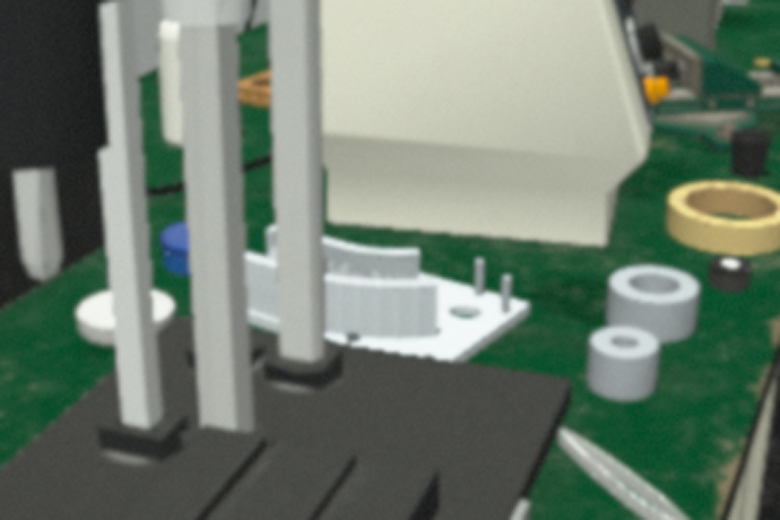

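View pics/top0y.png

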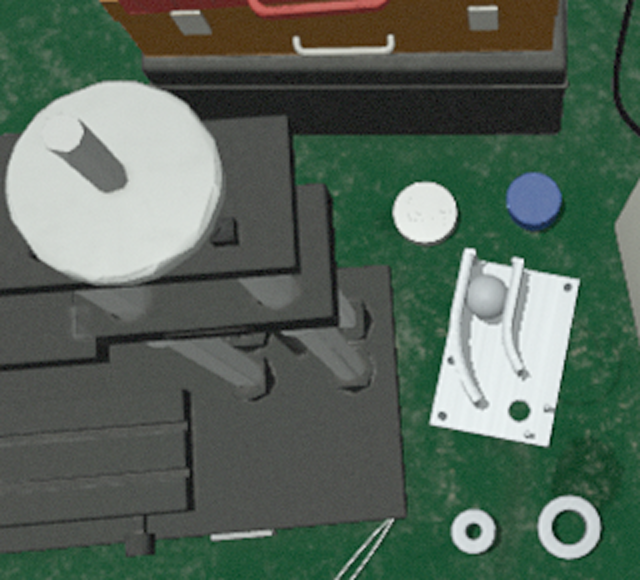

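The top view shows the ball at (243,148), the hole at (259,205) and the wide ring at (284,263). Plate size and hole both agree with the given geometry: 172.7 x 118.8 mm, yaw -11.2°. The small ring is at (236,265). I'll plan a route between the drill press and the machine.

```bash
cat >> h.py <<'E'
YAW=np.radians(-11.2); CEN=np.array([.5662,.3413])   # mean of plate and hole
def tw(p): 
    c,s=np.cos(YAW),np.sin(YAW); return CEN+np.array([[c,-s],[s,c]])@(np.array(p)/1000)
def azof(s): R=s['orientation']; return np.arctan2(R[1,0],R[0,0])
def plan(wps,step=.04,pos=None,az=None,turn=.18):
    """wps (x,y,z,azdeg); prints rows in tool axes, assuming tool down"""
    s=sense(); p=np.array(s['tool_pos'] if pos is None else pos); a=azof(s) if az is None else az
    rows=[]
    for w in wps:
        t=np.array(w[:3]); ta=np.radians(w[3])
        n=max(1,int(np.ceil(max(np.linalg.norm(t-p)/step, abs(ta-a)/turn)-1e-6)))
        p0,a0=p.copy(),a
        for i in range(1,n+1):
            gp=p0+(t-p0)*i/n; ga=a0+(ta-a0)*i/n
            d=gp-p; x=np.array([np.cos(a),np.sin(a),0]); z=np.array([-np.sin(a),np.cos(a),0])
            r=np.round([d@x,-d[2],d@z,-(ga-a)],3)
            p=p+x*r[0]+z*r[2]-np.array([0,0,1])*r[1]; a-=r[3]; rows.append(r)
    for i in range(0,len(rows),8): print("; ".join(" ".join(f"{v:g}" for v in r) for r in rows[i:i+8]))
    print(len(rows),p,np.degrees(a))
def pathpt(q):  # q: mm from (80,27)
    if q<55: return np.array([80-q,27.])
    f=(q-55)/90; return np.array([25-90*np.sin(f),-63+90*np.cos(f)])
E
python3 - <<'E'
from h import *
i=tw((84.5,27)); print(i,tw((-57,-25)))
plan([(.36,.38,.2,20),(.48,.335,.2,-11.2),(i[0],i[1],.15,-11.2)])
E
```

```text
[0.65433504 0.35137299] [0.5054297  0.32784748]
-0.018 0 -0.031 0.138; -0.014 0.001 -0.034 0.138; -0.01 0 -0.035 0.138; -0.004 0.001 -0.035 0.138; 0 0 -0.037 0.138; 0.006 0.001 -0.035 0.138; 0.024 -0 -0.021 0.136; 0.027 -0 -0.017 0.136
0.029 -0 -0.014 0.136; 0.031 -0 -0.009 0.136; 0.034 0.01 0.01 0; 0.033 0.01 0.01 0; 0.034 0.01 0.01 0; 0.033 0.01 0.01 0; 0.034 0.01 0.01 0
15 [0.65452203 0.35178143 0.14954584] -11.172779448720105
```

Emit:
jog_arm --series "-0.018 0 -0.031 0.138; -0.014 0.001 -0.034 0.138; -0.01 0 -0.035 0.138; -0.004 0.001 -0.035 0.138; 0 0 -0.037 0.138; 0.006 0.001 -0.035 0.138; 0.024 0 -0.021 0.136; 0.027 0 -0.017 0.136" --fingers 0

```text
t: 1.15
tool_pos: [0.4205, 0.3574, 0.2004]
orientation: [[0.997, -0.0, -0.072], [0.072, 0.0, 0.997], [-0.0, -1.0, 0.0]]
wrist_force: [-0.5, 0.3, -0.4]
finger_gap: 0.126
```

Emit:
jog_arm --series "0.029 0 -0.014 0.136; 0.031 0 -0.009 0.136; 0 0 0 0"

```text
t: 1.52
tool_pos: [0.4814, 0.3344, 0.1993]
orientation: [[0.98, -0.001, 0.197], [-0.197, -0.001, 0.98], [-0.001, -1.0, -0.001]]
wrist_force: [-0.6, 0.3, -0.2]
finger_gap: 0.007
```

Emit:
jog_arm --series "0.034 0.01 0.01 0; 0.033 0.01 0.01 0; 0.034 0.01 0.01 0; 0.033 0.01 0.01 0; 0.034 0.01 0.01 0; 0 0 0 0; 0 0 0 0"

```text
t: 2.4
tool_pos: [0.6536, 0.3526, 0.1506]
orientation: [[0.981, -0.001, 0.192], [-0.192, 0.0, 0.981], [-0.001, -1.0, -0.0]]
wrist_force: [0.0, 1.5, 0.8]
finger_gap: 0.004
```

```bash
python3 - <<'E'
from h import *
s=sense(); print(s['t'],s['tool_pos'],np.degrees(azof(s)),s['wrist_force'])
w=cam('wrist',s); im=grab_frame('wrist')[:,:,::-1].copy()
cv2.imwrite('pics/w1.png',im)
print(proj(w,[[*tw((84.5,27)),.03],[*tw((45,27)),.03],[*tw((80,7)),.045],[*tw((80,47)),.045],[*tw((86,-59)),.008]]))
cv2.imwrite('pics/s1.png',grab_frame('side')[:,:,::-1])
cv2.imwrite('pics/t1.png',grab_frame('top')[:,:,::-1])
E
```

```text
2.4 [0.653646   0.35263636 0.15062229] -11.081712921582254 [0.02770545 1.45058161 0.83646207]
[[278.50855022 196.83182885]
 [241.07757923 196.75716928]
 [274.093828   219.18851935]
 [274.06534036 180.50646969]
 [279.47478669 262.43700602]]
```

View pics/w1.png

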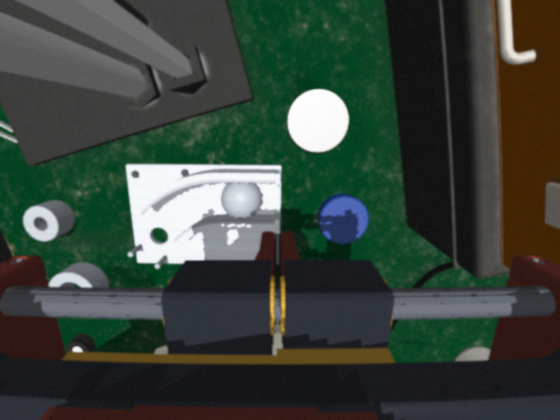

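View pics/s1.png

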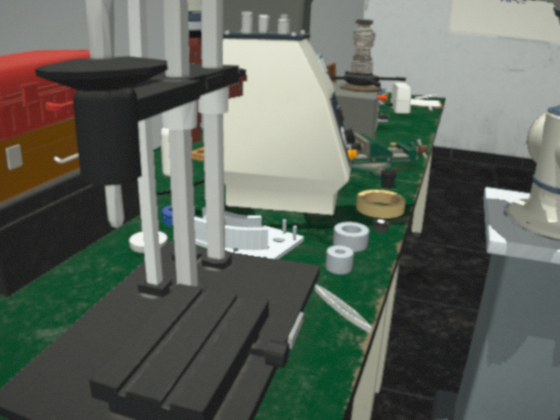

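View pics/t1.png

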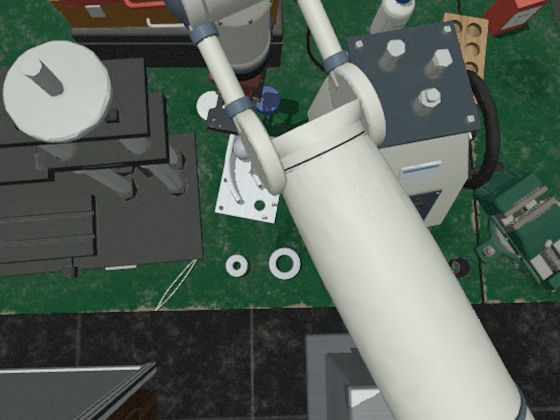

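Wrist picture: the ball is at (241,198) and the top-view fix predicts (241,197), so the two views agree. The closed fingers are at (278,250), over the track start. I'll descend now.

Emit:
jog_arm --series "0.0 0.02 -0.001 0; 0 0.02 0 0; 0 0.02 0 0; 0 0.015 0 0; 0 0.005 0 0; 0 0 0 0"

```text
t: 3.3
tool_pos: [0.6544, 0.351, 0.0702]
orientation: [[0.981, -0.0, 0.194], [-0.194, -0.0, 0.981], [-0.0, -1.0, -0.0]]
wrist_force: [0.1, -0.6, -0.5]
finger_gap: 0.008
```

```bash
python3 - <<'E'
from h import *
s=sense(); print(s['t'],s['tool_pos'],np.degrees(azof(s)),s['wrist_force'])
cv2.imwrite('pics/w2.png',grab_frame('wrist')[:,:,::-1])
E
```

```text
3.3 [0.654426   0.35098453 0.07017132] -11.17732417274915 [ 0.10920295 -0.60585773 -0.45470399]
```

View pics/w2.png

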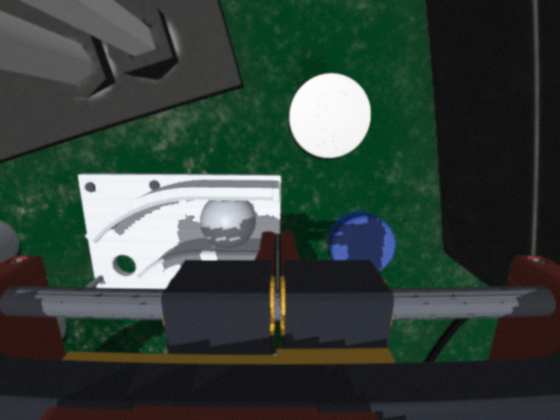

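Wrist picture: the fingers, with their left edge at x≈260, are clear of the ball, whose right edge is at x≈255. They are above the start of the slot.

Emit:
jog_arm --series "0 0.01 0 0; 0 0.01 0 0; 0 0.01 0 0; 0 0.005 0 0; 0 0 0 0"

```text
t: 3.98
tool_pos: [0.6541, 0.3509, 0.0345]
orientation: [[0.981, -0.001, 0.194], [-0.194, -0.001, 0.981], [-0.001, -1.0, -0.001]]
wrist_force: [0.6, 0.6, 0.6]
finger_gap: 0.005
```

```bash
python3 - <<'E'
from h import *
from scipy.optimize import brentq
s=sense(); print(s['t'],s['tool_pos'],np.degrees(azof(s)),s['wrist_force'])
L=35.5
W=[]
for q in [45,55,65,75,85,95,105,114,122,130,137,143,148,152,155,157.1]:
    b=pathpt(q)
    f=pathpt(brentq(lambda u:np.linalg.norm(pathpt(u)-b)-L,-10,q)) if q>30 else None
    d=b-f; az=np.degrees(np.arctan2(-d[1],-d[0]))-11.2
    W.append((*tw(f),.035,az))
plan(W)
E
```

```text
3.975 [0.65409396 0.35086533 0.03449469] -11.173145853494415 [0.55426329 0.60441594 0.55708234]
-0.014 -0.001 0.001 0; -0.01 0 -0 0; -0.01 0 -0 -0.015; -0.01 0 -0 -0.047; -0.01 0 0 -0.078; -0.01 0 0.002 -0.105; -0.009 0 0.001 -0.112; -0.009 0 0.001 -0.1
-0.008 0 0.002 -0.088; -0.008 0 0.001 -0.089; -0.007 0 0.001 -0.078; -0.006 0 0.001 -0.067; -0.005 0 0.001 -0.055; -0.004 0 0.001 -0.045; -0.003 0 0 -0.033; -0.002 0 0 -0.023
16 [0.53228803 0.35135677 0.03549469] 42.398407991237555
```

Emit:
jog_arm --series "-0.014 0 0.001 0; -0.01 0 0 0; -0.01 0 0 -0.015; -0.01 0 0 -0.047; -0.01 0 0 -0.078; -0.01 0 0.002 -0.105; -0.009 0 0.001 -0.112; -0.009 0 0.001 -0.1"

```text
t: 4.97
tool_pos: [0.5731, 0.3645, 0.0357]
orientation: [[0.965, 0.0, -0.263], [0.263, 0.0, 0.965], [0.001, -1.0, 0.0]]
wrist_force: [1.1, 0.4, -0.6]
finger_gap: 0.006
```

```bash
python3 - <<'E'
from h import *
s=sense(); print(s['t'],s['tool_pos'],np.degrees(azof(s)),s['wrist_force'])
cv2.imwrite('pics/w3.png',grab_frame('wrist')[:,:,::-1])
a=grab_frame('side')[120:320,100:400,::-1]
cv2.imwrite('pics/s3.png',cv2.resize(a,None,fx=2.6,fy=2.6))
E
```

```text
4.975 [0.5730685  0.36452722 0.0357346 ] 15.257921407334392 [ 1.05505305  0.42820031 -0.57271245]
```

View pics/w3.png

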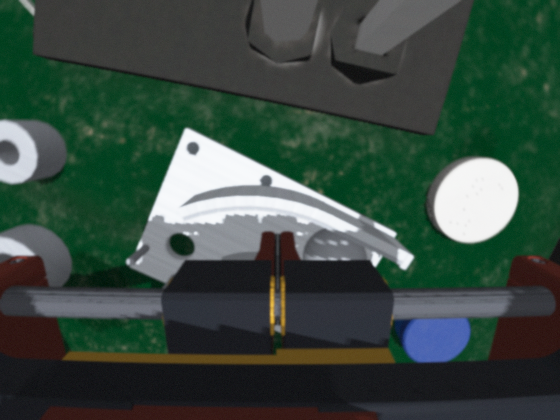

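View pics/s3.png

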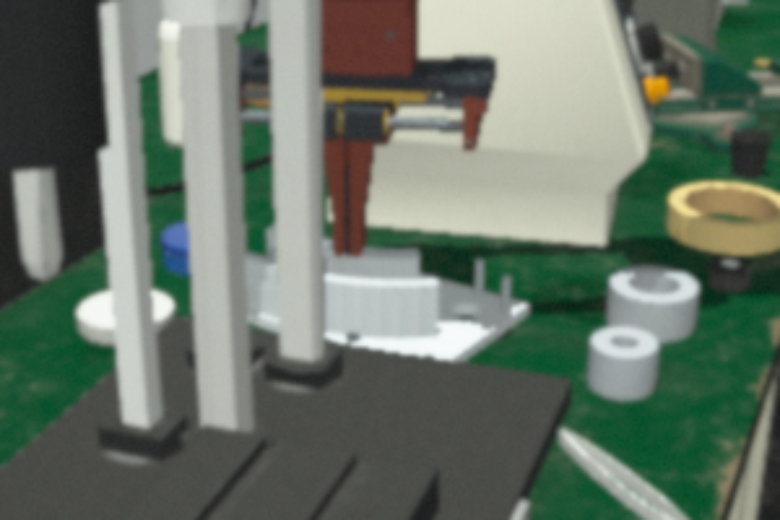

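```bash
python3 - <<'E'
from h import *
im=cv2.imread('pics/w3.png')
cv2.imwrite('pics/w3z.png',cv2.resize(im[110:300,120:430],None,fx=2.5,fy=2.5,interpolation=cv2.INTER_CUBIC))
s=sense();w=cam('wrist',s)
for q in [0,20,40,60,75,90,114,130]: print(q,proj(w,[[*tw(pathpt(q)),.03]]))
print(proj(w,[[*tw((80,7)),.045],[*tw((80,47)),.045]]))
print(s['tool_pos'])
E
```

```text
0 [[378.30660115 276.05260043]]
20 [[354.11168047 264.7919796 ]]
40 [[329.18172217 253.17010771]]
60 [[303.45702148 241.37296164]]
75 [[282.63527342 234.87139323]]
90 [[260.72884898 231.67273801]]
114 [[225.5362965  233.74191544]]
130 [[203.45144226 239.90887433]]
[[370.07350254 310.66178259]
 [402.06483353 262.05562666]]
[0.57277572 0.36462267 0.03583117]
```

View pics/w3z.png

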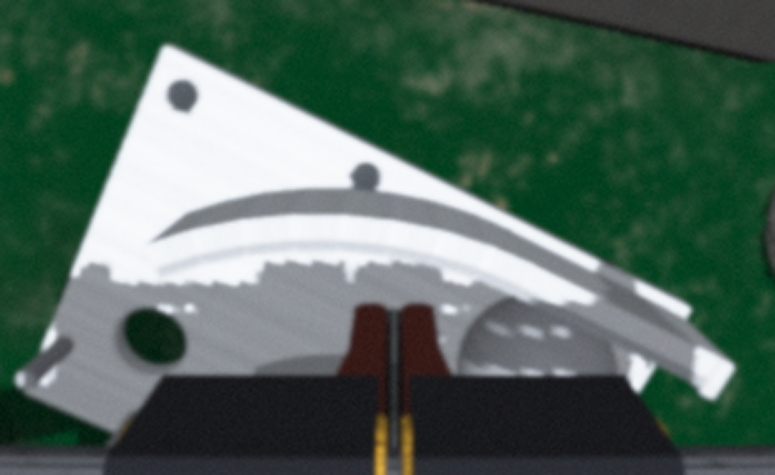

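```bash
python3 - <<'E'
from h import *
s=sense();w=cam('wrist',s);sd=cam('side')
p=s['tool_pos']
for z in (.0157,.035,.045,.055,.07): 
    q=proj(sd,[[p[0],p[1],z]])[0]; print(z,(q-[100,120])*2.6, proj(w,[[p[0],p[1],z]])[0])
for P in ([*tw((-19,18+23)),.045],[*tw((-45,-4)),.045]): print((proj(sd,[P])[0]-[100,120])*2.6)
b=pathpt(37); print((proj(sd,[[*tw(b),.052]])[0]-[100,120])*2.6)
print(s['finger_gap'],s['wrist_force'],s['torque'])
E
```

```text
0.0157 [346.52997921 304.44361845] [277.8788496  226.83389566]
0.035 [346.18925875 277.42819436] [277.949999   236.27362642]
0.045 [346.01749235 263.23888523] [277.99247359 241.91219559]
0.055 [345.84915095 248.91872807] [278.03959524 248.17053389]
0.07 [345.60335222 227.19332856] [278.12079143 258.96150757]
[357.05221241 279.60187263]
[430.93850243 265.42505918]
[292.86514941 240.67901202]
0.00627566280800696 [ 0.77871755 -0.29756135  0.00945254] [-0.12529373  0.04497882  0.00147407]
```

```bash
python3 - <<'E'
from h import *
im=grab_frame('side')[:,:,::-1].copy(); cv2.imwrite('pics/s4.png',cv2.resize(im[160:260,180:300],None,fx=6,fy=6,interpolation=cv2.INTER_CUBIC))
s=sense();w=cam('wrist',s)
p,R=s['tool_pos'],s['orientation']
for y in(-.03,-.015,0,.019):
    for z in (-.01,0,.01): print(y,z,proj(w,[p+R@[0,y,z]])[0].round(1), ((proj(cam('side'),[p+R@[0,y,z]])[0]-[180,160])*6).round(0))
E
```

```text
-0.03 -0.01 [278.1 272. ] [322. 285.]
-0.03 0 [278.1 255.8] [316. 298.]
-0.03 0.01 [278.1 239. ] [310. 311.]
-0.015 -0.01 [278.  260.6] [323. 334.]
-0.015 0 [278.  245.5] [317. 348.]
-0.015 0.01 [278.  229.9] [310. 362.]
0 -0.01 [277.9 250.8] [323. 383.]
0 0 [278.  236.7] [317. 397.]
0 0.01 [278.  222.2] [311. 412.]
0.019 -0.01 [277.9 240.3] [324. 444.]
0.019 0 [277.9 227.3] [318. 458.]
0.019 0.01 [277.9 214. ] [312. 473.]
```

View pics/s4.png

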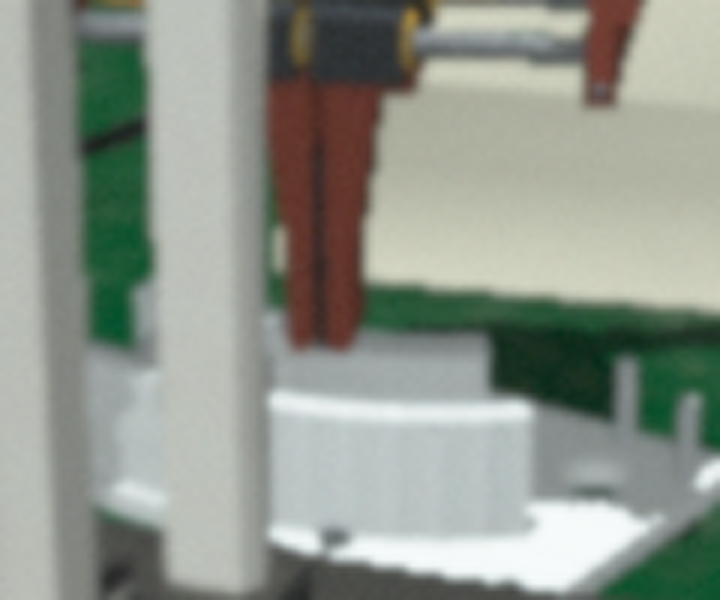

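The wrist picture (ball at (335,250), behind the fingers) and the side zoom (tips at (322,348), above the lips) show that the fingertips are really near z≈0.054. They passed over the ball without touching it. Seen from both cameras, the tips lie 19 mm behind the reported TCP instead of ahead of it. I'll trust the pictures: real tip height = TCP z + 0.019. I'm going back behind the ball.

```bash
python3 - <<'E'
from h import *
i=tw((84.5,27)); s=sense(); p=s['tool_pos']
plan([(p[0],p[1],.06,np.degrees(azof(s))),(i[0],i[1],.06,-11.2),(i[0],i[1],.03,-11.2)],step=.03,turn=.16)
E
```

```text
0 -0.024 0 -0; 0.025 -0 -0.011 0.152; 0.026 -0 -0.008 0.152; 0.027 -0 -0.003 0.153; 0 0.03 0 -0
5 [0.65386222 0.35109008 0.0298555 ] -11.223759120521162
```

Emit:
jog_arm --series "0 -0.024 0 0; 0.025 0 -0.011 0.152; 0.026 0 -0.008 0.152; 0.027 0 -0.003 0.153; 0 0.015 0 0; 0 0.015 0 0; 0 0 0 0"

```text
t: 6.0
tool_pos: [0.6518, 0.3507, 0.0261]
orientation: [[0.981, -0.005, 0.192], [-0.192, -0.002, 0.981], [-0.004, -1.0, -0.003]]
wrist_force: [0.4, 0.1, 0.3]
finger_gap: 0.004
```

```bash
python3 - <<'E'
from h import *
s=sense(); p,R=s['tool_pos'],s['orientation'];print(s['t'],p,np.degrees(azof(s)),s['wrist_force'])
w=cam('wrist',s); im=grab_frame('wrist')[:,:,::-1]
cv2.imwrite('pics/w5.png',cv2.resize(im[130:300,160:420],None,fx=3,fy=3,interpolation=cv2.INTER_CUBIC))
Q=lambda P:((proj(w,[P])[0]-[160,130])*3).round()
print('cheek',Q([*tw((80,9)),.045]),Q([*tw((80,45)),.045]),Q([*tw((45,27)),.03]))
print('tip corners',[Q(p+R@[a,-.019,b]) for a in(-.0135,.0135) for b in(-.01,.01)])
im=grab_frame('side')[:,:,::-1]; cv2.imwrite('pics/s5.png',cv2.resize(im[150:270,150:300],None,fx=5,fy=5,interpolation=cv2.INTER_CUBIC))
Q=lambda P:((proj(cam('side'),[P])[0]-[150,150])*5).round()
print(Q(p+R@[0,-.019,.01]))
E
```

```text
6.0 [0.65180662 0.35073118 0.02607916] -11.06565106192203 [0.41549644 0.14130947 0.32049292]
cheek [342. 430.] [342. 261.] [180. 320.]
tip corners [array([286., 399.]), array([284., 306.]), array([420., 399.]), array([422., 306.])]
[209. 315.]
```

View pics/w5.png

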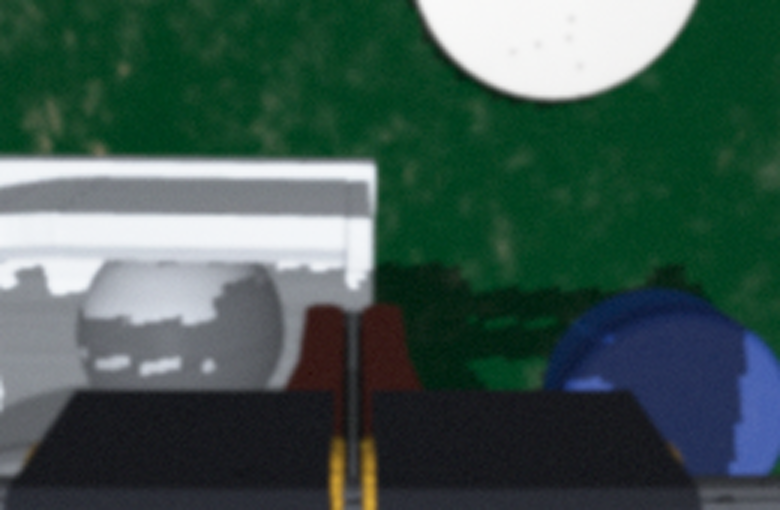

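View pics/s5.png

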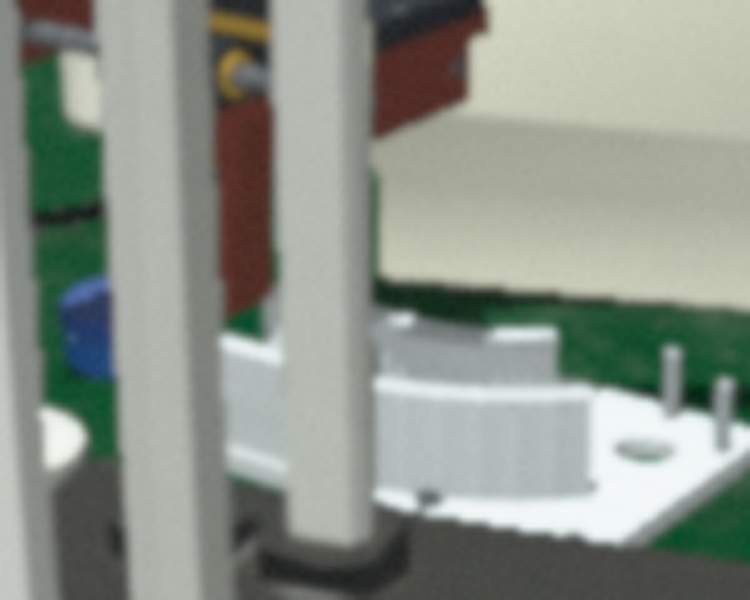

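```bash
python3 - <<'E'
from h import *
s=sense(); print(s['t'],s['tool_pos'],s['orientation'],s['joint_pos'],s['joint_vel'].round(4))
E
```

```text
6.1 [0.65316712 0.35127652 0.02901415] [[ 9.81314089e-01 -9.67495937e-04  1.92410296e-01]
 [-1.92410750e-01 -3.99229384e-04  9.81314396e-01]
 [-8.72601847e-04 -9.99999452e-01 -5.77926038e-04]] [4.47542272e-01 5.06837936e-01 1.04340307e+00 5.87880677e-05
 1.59239662e+00 6.41161545e-01] [-0.0015 -0.0111 -0.024  -0.0009 -0.0002  0.0033]
```

Emit:
jog_arm --series "0 0.008 0 0; 0 0.008 0 0; 0 0.008 0 0; 0 0.008 0 0; 0 0 0 0; 0 0 0 0"

```text
t: 6.85
tool_pos: [0.6543, 0.351, -0.0024]
orientation: [[0.981, 0.0, 0.194], [-0.194, 0.0, 0.981], [0.0, -1.0, 0.0]]
wrist_force: [0.5, -0.3, 0.4]
finger_gap: 0.003
```

```bash
python3 - <<'E'
from h import *
from scipy.optimize import brentq
s=sense(); p=s['tool_pos'];print(s['t'],p,np.degrees(azof(s)),s['wrist_force'])
w=cam('wrist',s); im=grab_frame('wrist')[:,:,::-1]
cv2.imwrite('pics/w6.png',cv2.resize(im[130:300,160:420],None,fx=3,fy=3,interpolation=cv2.INTER_CUBIC))
L=33
W=[]
for q in [42,52,62,72,82,92,102,111,120,128,135,141,146,150,153,156,158]:
    b=pathpt(min(q,157.1))
    f=pathpt(brentq(lambda u:np.linalg.norm(pathpt(u)-b)-L,-10,q))
    d=b-f; az=np.degrees(np.arctan2(-d[1],-d[0]))-11.2
    W.append((*tw(f),-.003,az))
plan(W,pos=[p[0],p[1],-.003])
E
```

```text
6.85 [ 0.65429049  0.35100172 -0.00238446] -11.1756390565666 [ 0.53437625 -0.27662593  0.39786091]
-0.014 -0 0 0; -0.01 -0 0 0; -0.01 -0 0 -0.008; -0.009 -0 0 -0.04; -0.01 -0 0.001 -0.074; -0.01 -0 0.001 -0.104; -0.01 -0 0.001 -0.111; -0.009 -0 0.002 -0.1
-0.009 -0 0.001 -0.1; -0.008 -0 0.001 -0.089; -0.007 -0 0.001 -0.078; -0.006 -0 0.001 -0.067; -0.005 -0 0.001 -0.055; -0.004 -0 0 -0.045; -0.003 -0 0.001 -0.033; -0.003 -0 0 -0.033
-0.001 -0 0 -0.013
17 [ 0.52992548  0.34987767 -0.003     ] 43.257328459994724
```

View pics/w6.png

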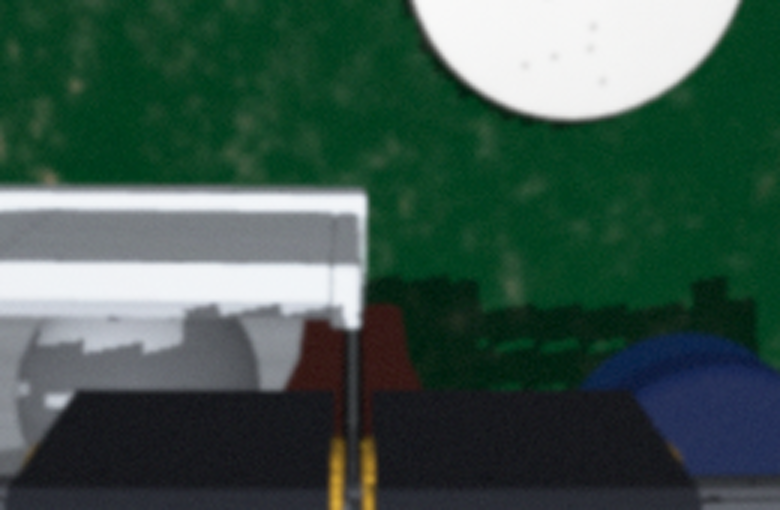

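Wrist zoom: the near lip now covers part of the fingertips (x≈305–405, y≈305), so they are down inside the slot behind the ball, with no force. Pushing now.

Emit:
jog_arm --series "-0.014 0 0 0; -0.01 0 0 0; -0.01 0 0 -0.008; -0.009 0 0 -0.04; -0.01 0 0.001 -0.074; 0 0 0 0"

```text
t: 7.65
tool_pos: [0.6015, 0.362, -0.0024]
orientation: [[0.997, -0.0, 0.072], [-0.072, 0.0, 0.997], [-0.0, -1.0, 0.0]]
wrist_force: [-0.5, 0.7, -0.1]
finger_gap: 0.001
```

```bash
python3 - <<'E'
from h import *
s=sense(); p=s['tool_pos'];print(s['t'],p,np.degrees(azof(s)),s['wrist_force'])
w=cam('wrist',s); im=grab_frame('wrist')[:,:,::-1]
cv2.imwrite('pics/w7.png',im)
E
```

```text
7.65 [ 0.601503    0.36204173 -0.00241202] -4.108855046923957 [-0.54540845  0.71285872 -0.09017152]
```

View pics/w7.png

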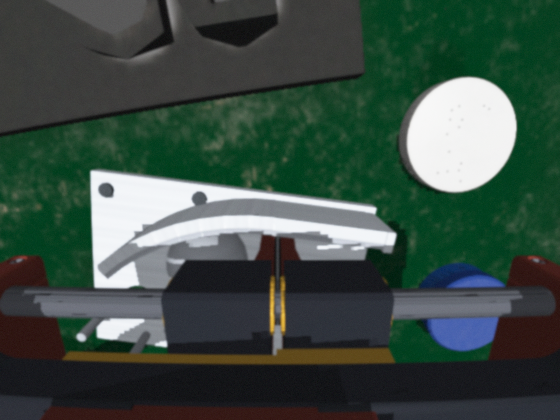

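The ball is now ahead of the fingers, at about (203,245). I'll keep pushing.

Emit:
jog_arm --series "-0.01 0 0.001 -0.104; -0.01 0 0.001 -0.111; -0.009 0 0.002 -0.1; -0.009 0 0.001 -0.1; -0.008 0 0.001 -0.089; 0 0 0 0"

```text
t: 8.45
tool_pos: [0.5562, 0.3618, -0.0025]
orientation: [[0.909, 0.0, -0.416], [0.416, -0.0, 0.909], [0.0, -1.0, -0.0]]
wrist_force: [-0.4, -0.3, -0.1]
finger_gap: 0.007
```

```bash
python3 - <<'E'
from h import *
s=sense(); p=s['tool_pos'];print(s['t'],p,np.degrees(azof(s)),s['wrist_force'])
w=cam('wrist',s); im=grab_frame('wrist')[:,:,::-1]
cv2.imwrite('pics/w8.png',im)
im=grab_frame('side')[:,:,::-1]; cv2.imwrite('pics/s8.png',cv2.resize(im[150:270,150:300],None,fx=5,fy=5,interpolation=cv2.INTER_CUBIC))
E
```

```text
8.45 [ 0.55622489  0.36178515 -0.00248912] 24.612733576638696 [-0.43634998 -0.27012628 -0.08759212]
```

View pics/w8.png

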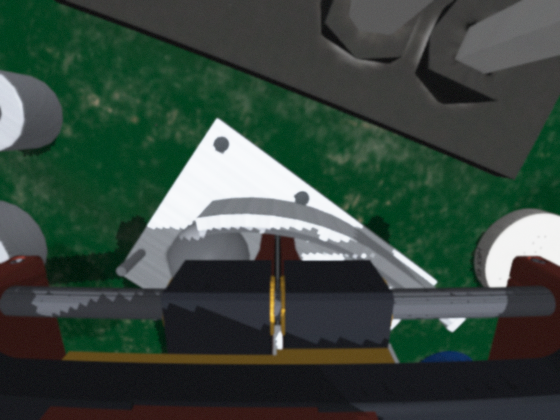

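View pics/s8.png

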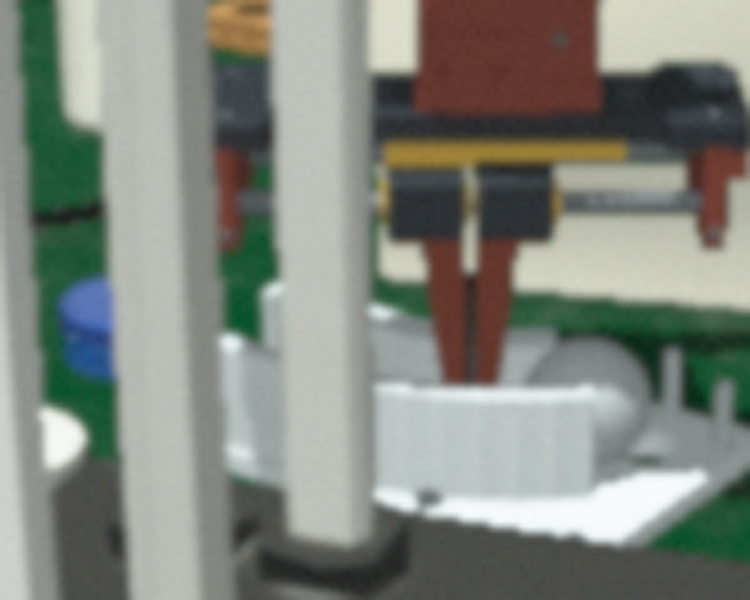

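The side view shows the ball just short of the hole, at (590,395), next to the wall end and ahead of the fingers. I'm sending the rest of the push.

Emit:
jog_arm --series "-0.007 0 0.001 -0.078; -0.006 0 0.001 -0.067; -0.005 0 0.001 -0.055; -0.004 0 0 -0.045; -0.003 0 0.001 -0.033; -0.003 0 0 -0.033; -0.001 0 0 -0.013; 0 0 0 0"

```text
t: 9.55
tool_pos: [0.5298, 0.3498, -0.0026]
orientation: [[0.729, 0.0, -0.685], [0.685, 0.0, 0.729], [0.0, -1.0, -0.0]]
wrist_force: [0.6, 0.7, 0.0]
finger_gap: 0.008
```

```bash
python3 - <<'E'
from h import *
s=sense(); p=s['tool_pos'];print(s['t'],p,np.degrees(azof(s)),s['wrist_force'])
w=cam('wrist',s); im=grab_frame('wrist')[:,:,::-1]
cv2.imwrite('pics/w9.png',im)
im=grab_frame('side')[:,:,::-1]; cv2.imwrite('pics/s9.png',cv2.resize(im[150:270,150:300],None,fx=5,fy=5,interpolation=cv2.INTER_CUBIC))
e=tw((-57,-25)); print('exp ball side zoom',(proj(cam('side'),[[*e,.027],[*e,.049]])-[150,150])*5, proj(w,[[*e,.027]]))
E
```

```text
9.55 [ 0.52983876  0.34983094 -0.00255357] 43.238254130852454 [0.60899804 0.69734625 0.048903  ]
exp ball side zoom [[640.88388781 396.53769517]
 [642.39583956 337.21543251]] [[219.71384504 254.66712827]]
```

View pics/w9.png

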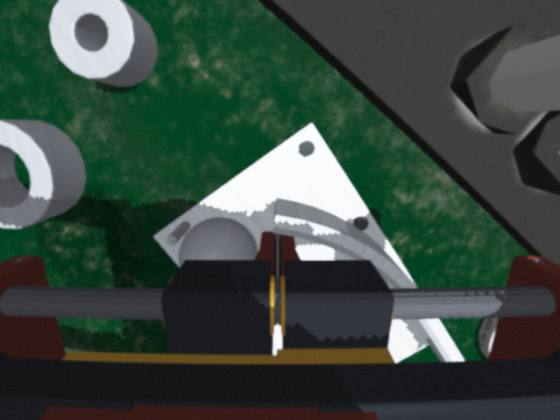

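View pics/s9.png

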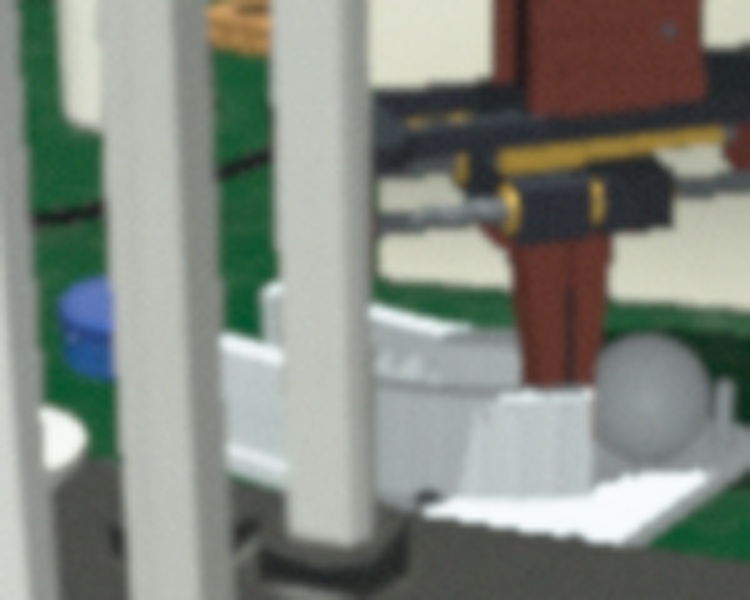

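Emit:
jog_arm --series "0.003 0 0 0; 0 -0.03 0 0; 0 -0.03 0 0; 0 -0.03 0 0; 0.03 0 0 0.1; 0 0 0 0; 0 0 0 0"

```text
t: 10.52
tool_pos: [0.5533, 0.3721, 0.0865]
orientation: [[0.792, -0.001, -0.61], [0.61, -0.001, 0.792], [-0.002, -1.0, 0.0]]
wrist_force: [0.1, -0.1, 0.2]
finger_gap: 0.007
```

```bash
python3 - <<'E'
from h import *
s=sense(); p=s['tool_pos'];print(s['t'],p,np.degrees(azof(s)),s['wrist_force'])
w=cam('wrist',s); im=grab_frame('wrist')[:,:,::-1]
cv2.imwrite('pics/w10.png',im)
im=grab_frame('side')[:,:,::-1]; cv2.imwrite('pics/s10.png',cv2.resize(im[150:270,150:300],None,fx=5,fy=5,interpolation=cv2.INTER_CUBIC))
e=tw((-57,-25)); print('exp ball side zoom',(proj(cam('side'),[[*e,.027],[*e,.049],[*e,.008]])-[150,150])*5, proj(w,[[*e,.027],[*e,.03],[.39,.283,.03]]))
E
```

```text
10.525 [0.55328398 0.37213319 0.08652371] 37.60650851580154 [ 0.06270344 -0.08379156  0.22839888]
exp ball side zoom [[640.88388781 396.53769517]
 [642.39583956 337.21543251]
 [639.60142401 446.81623316]] [[202.52501076 218.67899799]
 [201.65851362 219.72289378]
 [ 59.53864433 179.71089908]]
```

View pics/w10.png

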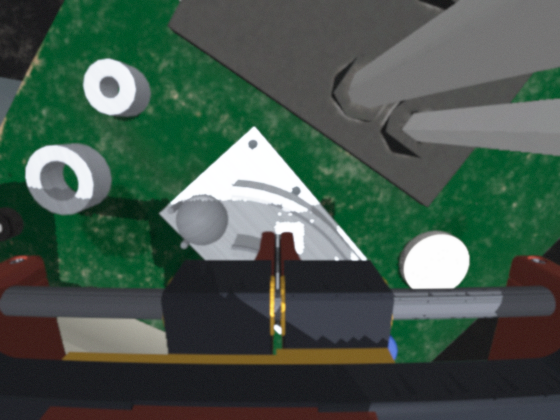

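View pics/s10.png

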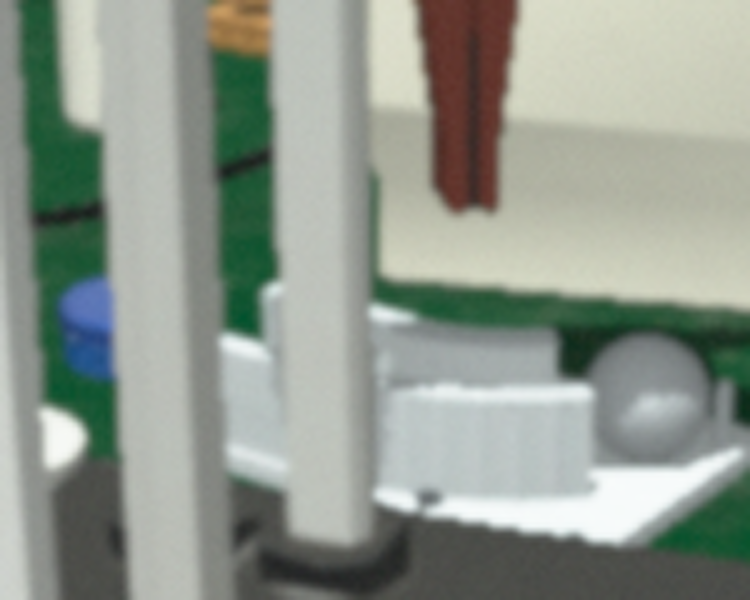

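The ball is seated in the hole. In the wrist view it is at (201,218) against (202.5,218.7) expected, and in the side view it is level with the hole at seated height. Next I turn the jaws across the path and grasp it.

```bash
python3 - <<'E'
from h import *
e=tw((-57,-25))
plan([(*e,.0865,-35.9),(*e,.027,-35.9)],step=.03,turn=.165)
E
```

```text
-0.008 0 -0.001 0.16; -0.008 0 -0.002 0.161; -0.008 0 -0.003 0.16; -0.006 0 -0.004 0.16; -0.006 0 -0.006 0.16; -0.006 0 -0.006 0.161; -0.004 0 -0.007 0.16; -0.002 0 -0.008 0.16
-0 0.03 0 0; -0 0.03 0 0
10 [0.50564621 0.32746083 0.02689106] -35.88459536261514
```

Emit:
jog_arm --series "-0.008 0 -0.001 0.16; -0.008 0 -0.002 0.161; -0.008 0 -0.003 0.16; -0.006 0 -0.004 0.16; -0.006 0 -0.006 0.16; -0.006 0 -0.006 0.161; -0.004 0 -0.007 0.16; -0.002 0 -0.008 0.16" --fingers 0.075

```text
t: 11.62
tool_pos: [0.5055, 0.3274, 0.0874]
orientation: [[0.807, -0.0, 0.591], [-0.591, -0.0, 0.807], [-0.0, -1.0, -0.0]]
wrist_force: [1.0, -0.4, 0.9]
finger_gap: 0.844
```

Emit:
jog_arm --series "0 0.015 0 0; 0 0 0 0; 0 0 0 0"

```text
t: 12.0
tool_pos: [0.506, 0.3279, 0.0719]
orientation: [[0.811, -0.001, 0.585], [-0.585, -0.0, 0.811], [-0.0, -1.0, -0.001]]
wrist_force: [-0.7, -0.7, 0.3]
finger_gap: 0.855
```

```bash
python3 - <<'E'
from h import *
s=sense(); p,R=s['tool_pos'],s['orientation'];print(s['t'],p,np.degrees(azof(s)),s['wrist_force'],s['finger_gap'])
w=cam('wrist',s); im=grab_frame('wrist')[:,:,::-1]
cv2.imwrite('pics/w11.png',im)
e=tw((-57,-25)); print(proj(w,[[*e,.027],[.39,.283,.03]]), R.T@(np.r_[e,0]-p))
E
```

```text
12.0 [0.50595343 0.32794515 0.07185047] -35.81404630090692 [-0.67513092 -0.67522501  0.26727809] 0.8552486826195256
[[276.93214134 216.92995731]
 [201.7020351  328.90423421]] [-0.00033716  0.07185092 -0.00032446]
```

View pics/w11.png

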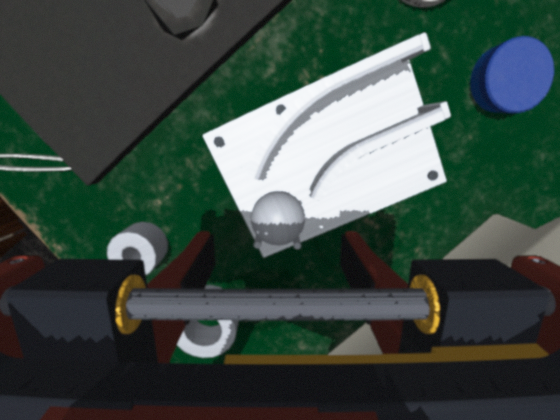

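The ball is centred between the open fingers, at (277,218) against (277,217) predicted. Descending.

Emit:
jog_arm --series "0 0.02 0 0; 0 0.02 0 0; 0 0.015 0 0; 0 0.012 0 0; 0 0.008 0 0; 0 0 0 0; 0 0 0 0"

```text
t: 12.92
tool_pos: [0.5066, 0.3282, -0.0018]
orientation: [[0.81, 0.001, 0.587], [-0.587, 0.001, 0.81], [0.001, -1.0, 0.001]]
wrist_force: [-0.2, -0.1, 0.8]
finger_gap: 0.854
```

```bash
python3 - <<'E'
from h import *
s=sense(); p,R=s['tool_pos'],s['orientation'];print(s['t'],p,np.degrees(azof(s)),s['wrist_force'],s['finger_gap'])
cv2.imwrite('pics/w12.png',grab_frame('wrist')[:,:,::-1])
im=grab_frame('side')[:,:,::-1]; cv2.imwrite('pics/s12.png',cv2.resize(im[130:270,180:330],None,fx=5,fy=5,interpolation=cv2.INTER_CUBIC))
E
```

```text
12.925 [ 0.50658538  0.32821297 -0.00179778] -35.92131629515393 [-0.247347   -0.06903435  0.77255682] 0.8544890412973282
```

View pics/w12.png

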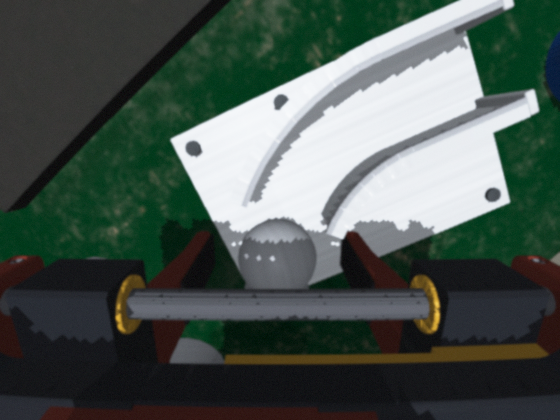

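View pics/s12.png

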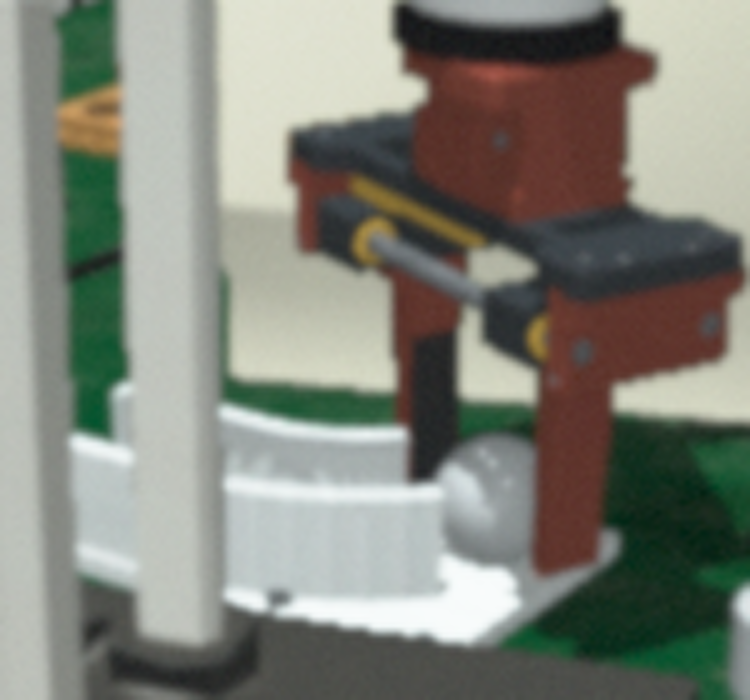

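The ball is between the pads, with fingertips straddling it just above the plate (side zoom, ball at (490,500)). Closing.

Emit:
jog_arm --series "0 0 0 0; 0 0 0 0; 0 0 0 0; 0 0 0 0; 0 0 0 0; 0 0 0 0" --fingers 0.035

```text
t: 13.78
tool_pos: [0.5062, 0.3279, -0.0025]
orientation: [[0.81, 0.0, 0.587], [-0.587, 0.0, 0.81], [0.0, -1.0, 0.0]]
wrist_force: [0.0, -0.5, 0.1]
finger_gap: 0.486
```

Emit:
jog_arm --series "0 -0.005 0 0; 0 -0.01 0 0; 0 -0.02 0 0; 0 -0.025 0 0; 0 -0.025 0 0; 0 0 0 0; 0 0 0 0"

```text
t: 14.65
tool_pos: [0.5059, 0.3278, 0.082]
orientation: [[0.81, -0.0, 0.587], [-0.587, -0.0, 0.81], [-0.0, -1.0, -0.0]]
wrist_force: [-1.2, -0.1, -4.0]
finger_gap: 0.486
```

```bash
python3 - <<'E'
from h import *
s=sense(); p,R=s['tool_pos'],s['orientation'];print(s['t'],p,np.degrees(azof(s)),s['wrist_force'],s['finger_gap']*.0878)
cv2.imwrite('pics/w13.png',grab_frame('wrist')[:,:,::-1])
im=grab_frame('side')[:,:,::-1]; cv2.imwrite('pics/s13.png',cv2.resize(im[110:270,180:380],None,fx=3.5,fy=3.5,interpolation=cv2.INTER_CUBIC))
E
```

```text
14.65 [0.50594135 0.32784973 0.08203093] -35.92429319589578 [-1.23967872 -0.14429545 -4.02570047] 0.04264370966161808
```

View pics/s13.png

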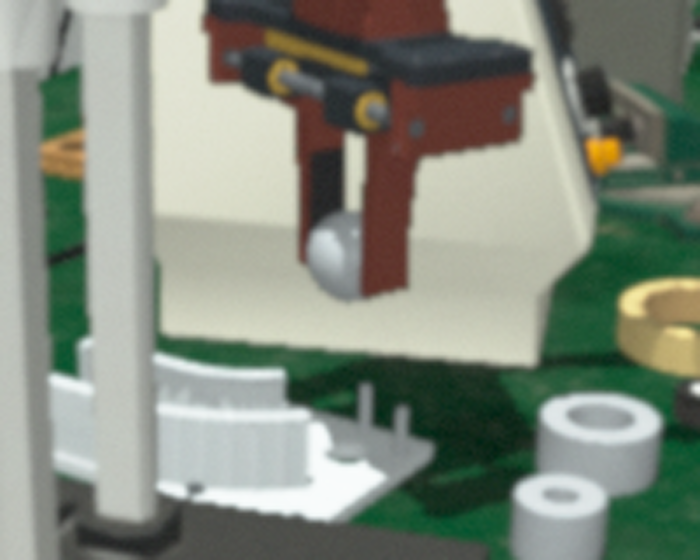

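View pics/w13.png

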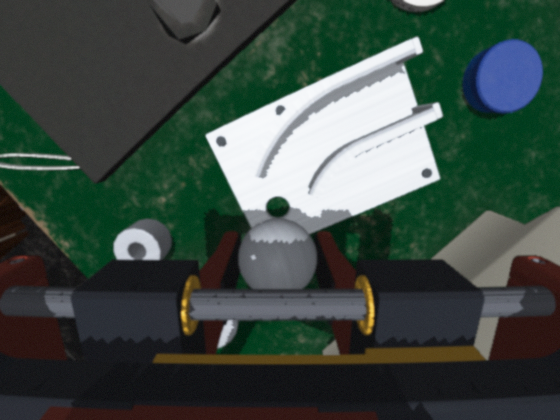

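The ball is lifted: opening 42.7 mm, the wrist reads -4 N, and both views show it held. Moving over the wide ring, with the jaws turned away from the machine.

```bash
python3 - <<'E'
from h import *
plan([(.390,.2832,.082,20)],step=.02,turn=.09)
E
```

```text
-0.006 -0 -0.009 -0.089; -0.007 -0 -0.009 -0.088; -0.008 -0 -0.008 -0.089; -0.008 -0 -0.008 -0.089; -0.009 -0.001 -0.007 -0.089; -0.01 0 -0.005 -0.088; -0.01 0 -0.005 -0.089; -0.01 0 -0.005 -0.089
-0.011 0 -0.003 -0.089; -0.011 -0 -0.002 -0.088; -0.011 -0 -0.001 -0.089
11 [0.39036211 0.283327   0.08188881] 19.997515576364354
```

Emit:
jog_arm --series "-0.006 0 -0.009 -0.089; -0.007 0 -0.009 -0.088; -0.008 0 -0.008 -0.089; -0.008 0 -0.008 -0.089; -0.009 0 -0.007 -0.089; -0.01 0 -0.005 -0.088; -0.01 0 -0.005 -0.089; -0.01 0 -0.005 -0.089"

```text
t: 15.75
tool_pos: [0.4217, 0.2948, 0.0811]
orientation: [[0.996, -0.002, -0.086], [0.086, -0.001, 0.996], [-0.002, -1.0, -0.001]]
wrist_force: [0.4, -0.2, -4.3]
finger_gap: 0.486
```

Emit:
jog_arm --series "-0.011 0 -0.003 -0.089; -0.011 0 -0.002 -0.088; -0.011 0 -0.001 -0.089; 0 0 0 0; 0 0 0 0; 0 0 0 0"

```text
t: 16.5
tool_pos: [0.3913, 0.2837, 0.0822]
orientation: [[0.94, -0.0, -0.341], [0.341, -0.0, 0.94], [-0.0, -1.0, -0.0]]
wrist_force: [0.8, -0.6, -3.8]
finger_gap: 0.487
```

```bash
python3 - <<'E'
from h import *
s=sense(); p,R=s['tool_pos'],s['orientation'];print(s['t'],p,np.degrees(azof(s)),s['wrist_force'],s['finger_gap']*.0878)
w=cam('wrist',s)
cv2.imwrite('pics/w14.png',grab_frame('wrist')[:,:,::-1])
im=grab_frame('side')[:,:,::-1]; cv2.imwrite('pics/s14.png',cv2.resize(im[110:290,240:440],None,fx=3.5,fy=3.5,interpolation=cv2.INTER_CUBIC))
cv2.imwrite('pics/t14.png',grab_frame('top')[:,:,::-1])
sd=cam('side'); b=p+[0,0,.0295]
print('side ball, ring top c', (proj(sd,[b,[.39,.2832,.03]])-[240,110])*3.5,'wrist',proj(w,[b,[.39,.2832,.03]]))
E
```

```text
16.5 [0.39127012 0.28373437 0.08216389] 19.93394631028798 [ 0.77771807 -0.58089474 -3.81287448] 0.042733698523104574
side ball, ring top c [[396.26211274 258.0222752 ]
 [386.00441174 415.51179427]] wrist [[278.10665058 255.48594441]
 [276.17881058 214.46339498]]
```

View pics/s14.png

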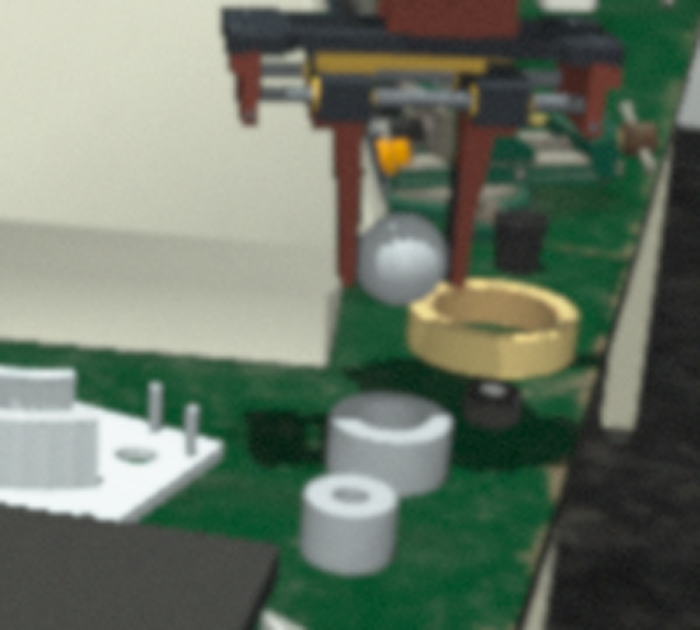

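View pics/w14.png

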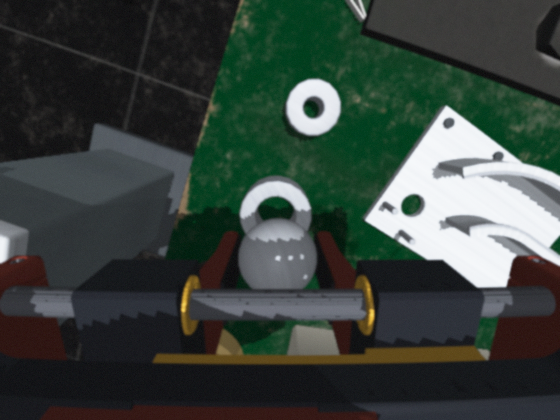

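The ball at (402,258) and ring at (390,418) in the side zoom both sit about 4 px from prediction, in the same direction. So they are aligned with each other to about 1 mm. Lowering.

Emit:
jog_arm --series "-0.001 0.015 0 0; 0 0.015 0 0; 0 0.015 0 0; 0 0.01 0 0; 0 0.006 0 0; 0 0 0 0; 0 0 0 0"

```text
t: 17.52
tool_pos: [0.3905, 0.2836, 0.022]
orientation: [[0.94, 0.001, -0.342], [0.342, 0.001, 0.94], [0.001, -1.0, 0.0]]
wrist_force: [0.6, -0.0, -3.2]
finger_gap: 0.485
```

```bash
python3 - <<'E'
from h import *
s=sense(); p,R=s['tool_pos'],s['orientation'];print(s['t'],p,s['wrist_force'],s['finger_gap']*.0878)
cv2.imwrite('pics/w15.png',grab_frame('wrist')[:,:,::-1])
im=grab_frame('side')[:,:,::-1]; cv2.imwrite('pics/s15.png',cv2.resize(im[130:290,260:420],None,fx=4,fy=4,interpolation=cv2.INTER_CUBIC))
E
```

```text
17.525 [0.39047877 0.28360658 0.02204354] [ 0.59675303 -0.03704078 -3.20037211] 0.04260969660033201
```

View pics/s15.png

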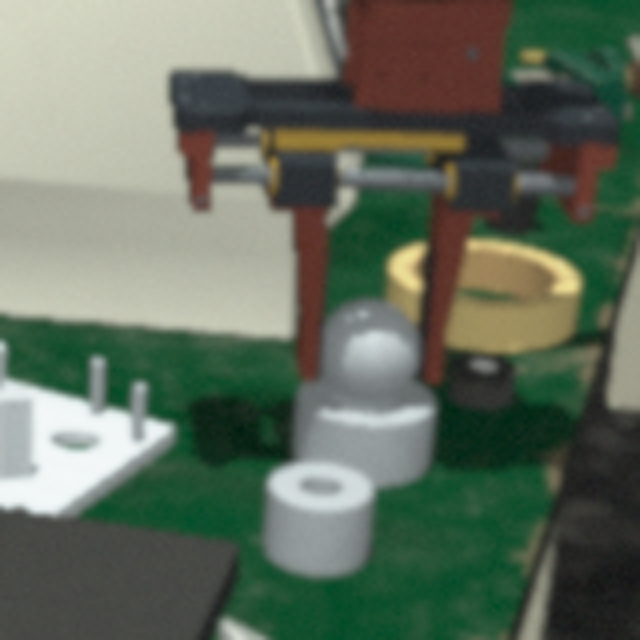

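View pics/w15.png

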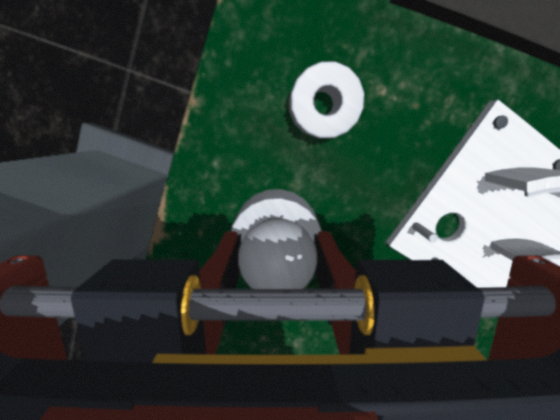

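Emit:
jog_arm --series "0 0.002 0 0; 0 0.002 0 0; 0 0.002 0 0; 0 0 0 0; 0 0 0 0"

```text
t: 18.25
tool_pos: [0.3901, 0.2834, 0.0154]
orientation: [[0.94, -0.0, -0.342], [0.342, -0.0, 0.94], [-0.0, -1.0, -0.0]]
wrist_force: [0.5, -0.2, -3.9]
finger_gap: 0.489
```

Emit:
jog_arm --series "0 0.001 0 0; 0 0.001 0 0; 0 0 0 0; 0 0 0 0"

```text
t: 18.75
tool_pos: [0.3904, 0.2832, 0.0143]
orientation: [[0.94, 0.001, -0.342], [0.342, -0.0, 0.94], [0.001, -1.0, -0.0]]
wrist_force: [-3.0, -4.4, 6.2]
finger_gap: 0.487
```

Contact: the vertical force went from -3.9 to +6.2 N at a ball height of about 0.044 m, so it is seated. Opening the fingers.

Emit:
jog_arm --series "0 0 0 0; 0 0 0 0; 0 0 0 0; 0 0 0 0" --fingers 0.075

```text
t: 19.25
tool_pos: [0.3901, 0.2835, 0.0133]
orientation: [[0.94, 0.0, -0.342], [0.342, 0.0, 0.94], [0.0, -1.0, 0.0]]
wrist_force: [0.3, -0.0, -0.8]
finger_gap: 0.848
```

Emit:
jog_arm --series "0 -0.01 0 0; 0 -0.02 0 0; 0 -0.03 0 0; 0 -0.03 0 0; 0 -0.03 0 0; 0 -0.02 0 0; 0 0 0 0; 0 0 0 0"

```text
t: 20.25
tool_pos: [0.3898, 0.2831, 0.1522]
orientation: [[0.94, -0.001, -0.342], [0.342, -0.001, 0.94], [-0.002, -1.0, -0.0]]
wrist_force: [0.9, 0.1, 0.6]
finger_gap: 0.854
```

```bash
python3 - <<'E'
from h import *
s=sense(); p,R=s['tool_pos'],s['orientation'];print(s['t'],p,s['wrist_force'],s['finger_gap']*.0878)
w=cam('wrist',s)
cv2.imwrite('pics/w16.png',grab_frame('wrist')[:,:,::-1])
im=grab_frame('side')[:,:,::-1]; cv2.imwrite('pics/s16.png',cv2.resize(im[130:290,260:420],None,fx=4,fy=4,interpolation=cv2.INTER_CUBIC))
sd=cam('side'); P=[[.39,.2832,.044],[.39,.2832,.03],[.39,.2832,.066]]
print((proj(sd,P)-[260,130])*4,proj(w,P))
E
```

```text
20.25 [0.38976929 0.28313291 0.15218695] [0.85385028 0.05811758 0.63238881] 0.07498382438822863
[[363.70356462 364.92921282]
 [361.14789913 394.87062203]
 [367.73428485 317.11642267]] [[278.12308893 198.74651002]
 [278.10468291 195.68860388]
 [278.15563081 204.15685144]]
```

View pics/s16.png

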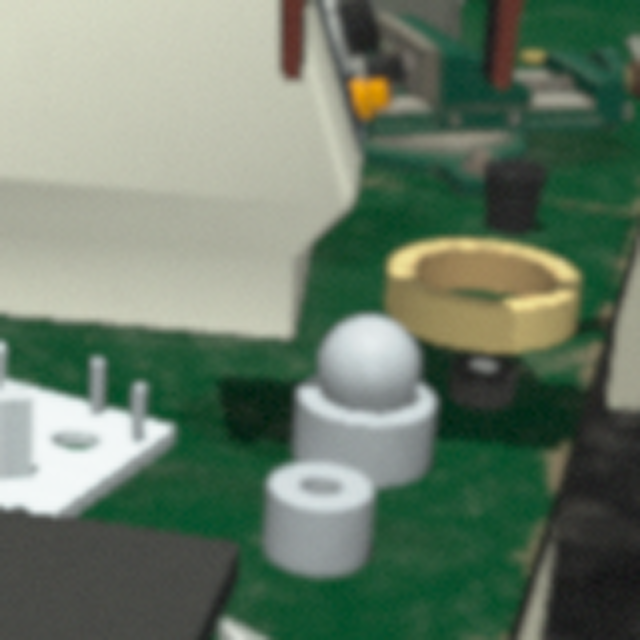

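View pics/w16.png

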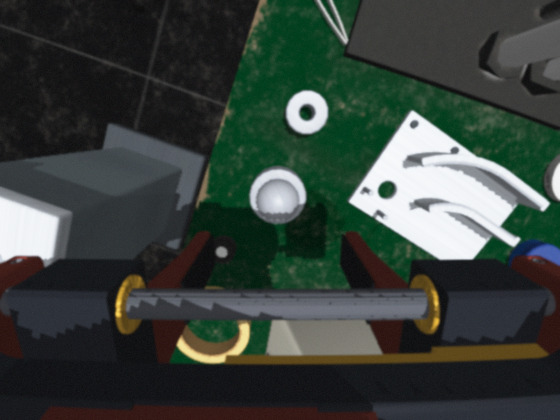

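The ball sits centred in the flat wide ring. In the side zoom its centre is at (369,364) against (364,365) predicted, and in the wrist view it is at (278,199) as predicted. The fingers are well clear, so I'm handing in.

```bash
python3 -c "
from rig import *
print(sign_off())"
```

```text
the job is handed in; nothing more can be done
None
```

I pushed the ball along the track into the locating hole, lifted it out there, and lowered it, still held, onto the wide ring. I then released it, backed the arm off and handed in at about 20 s. No verdict was reported.

**Last checks:**
- **Ball position:** the wrist view put the ball at (278,199), exactly where I predicted it. The side view was about 5 zoomed px off sideways, the same bias that camera showed on other parts, and at the seated height.
- **Ring:** it looked flat on the bench and in the same place as before.
- **Fingers:** they were open at 75 mm and about 10 cm above the ball, with the wrist force near zero.

**What disagreed:** the cameras showed the fingertips about 19 mm behind the reported TCP, not 19 mm ahead of it as the task text says. Because of this my first push passed over the ball without touching it. I went back, trusted the camera reading, and used that offset for the rest of the job.

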